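Swing out the lid rest and start its locking screw

ROBOT

A 7-joint arm with a two-finger parallel gripper is mounted at the origin on the work surface. World frame = base frame: x ahead of the robot, y to its left, z up, the work surface at z = 0. Lengths are in m, angles in rad, forces in N, time in s.
With the tool pointing down it reaches from about 0.425 to 0.95 m from the base axis. Payload 4.7 kg.
Tool frame: the origin (TCP) lies on the centre line of the jaws, within the pads' length; the fingertips stand 17 mm ahead of it and the grasp point (between the pads) lies 2 mm behind it; z points along the fingers, y is the line along which they close (so a half turn about z gives the same grasp; the last joint's range is limited). The gripper opens to 85 mm and grips with 20 to 120 N. Pads are 22 mm wide; open, the fingers measure 114 mm over their backs; the gripper's body (76 mm by 85 mm) begins 54 mm behind the grasp point. The pads swing forward as they close: fully open they stand 13 mm farther back than shut.
Start: joints at [1.198, 0.469, -0.049, 1.532, 0.024, 1.141, -0.082], TCP at [0.228, -0.636, 0.248] pointing down, gripper open.
Joint ranges: [-2.59, 2.59], [-0.33, 1.99], [-1.39, 1.29], [0.1, 2.45], [-1.04, 4.18], [0.21, 1.99], [-2.66, 2.66]. Speed limits (rad/s): [2.57, 2.57, 3.14, 3.14, 3.14, 3.14, 3.14].

INTERFACE

Orientations are given as a rotation vector (axis times angle).
In Python, from plant import robot, grab_frame gives the robot as it stands. The module is installed in compiled form; this text tells all that it offers.
- The arm moves only by the tool drive_tool, never from a script. Its argument "series" is one flat list of numbers, 7 for each row, row after row: the shift along the tool's x, y, z in mm, then the turn, a rotation vector about the tool's x, y, z in rad, then the opening, from 0 (shut) to 1 (fully open). In form: [tx, ty, tz, ax, ay, az, fingers, tx, ty, tz, ax, ay, az, fingers, ...]. A call has 1 to 12 rows; each row shifts and turns the commanded pose from where the row before left it, along the tool's axes as they then stand; what a row does not reach is not made up. A row lasts 1/8 s, in which the tool goes at most 62.5 mm and 10.7 degrees, less where a joint would pass 70% of its speed; a pose out of reach is approached as far as the arm can. A call is refused whole if a number of a shift passes 62.5 or a number of a turn 0.188, either way. A call with a gripper value outside its range is refused whole. The fingers move at their own pace and stop on an object; "squeeze" is the grip in N (left out, the last holds). Time passes only in rows, so rows that do not move let the fingers close. It gives the time, the measured TCP pose, the force, the opening and the grip force at its end, in the units of the state.
- robot.get_obs(): the state, without advancing time (a new reading comes with each control period).
- grab_frame(name): name is "scene" or "top"; returns a dict with "image" (420x560x3 uint8, blue, green, red), "intrinsics" (3x3 intrinsics, pixels), "rvec" (rotation vector, rad) and "tvec" (3), from world to camera coordinates, as OpenCV has them. Camera axes: x right, y down, z forward; pixel columns grow to the right and rows downward; lengths in m; the calibration is good to about 2 mm. A picture is of the moment at which its call begins. There is no depth.
- robot.hand_in(): hands the job in; it is judged then, once.
The state is a dict: "time": time; "joint_positions": joint angles; "qvel": joint speeds; "joint_torque": joint torques, N m; "tcp_pos": TCP position; "tcp_rot": TCP orientation; "force": force on the tool from outside, world axes, zero at the start; "ft_torque": the same for the moment, N m; "grip_width": finger opening in m; "finger_force": force on a finger pad.
Only numpy, scipy, OpenCV 4.12 (cv2) and the standard library are available. Lean on these libraries where they do the work, as an engineer would, in place of code of your own. Each camera call takes 0.05 s, during which the arm holds its last target. There are 200 camera calls.

TASK

On the shelf, swing the lid rest's flat arm out by its end pin until it clicks home against its stop. Then turn the crank on top of its post backward (counter-clockwise from above) until the screw's head climbs and suddenly drops, and from there turn it forward (clockwise) one full turn so the screw is started. Finish with the gripper still closed on the crank's black grip, holding the screw there, and leave the other things on the shelf where they stand.

Things in the scene. Friction and masses are not known exactly. Their poses are not given: they have to be found in the camera images.
- post: steel post of the swing-out lid rest, fixed to the shelf: foot 100 mm across, post 52 mm across, 105 mm tall. Arm, crank and screw all turn about its upright axis. Origin: centre of the foot's underside, on that axis; z up. At arm value 0 the arm points along the post's own -y; at crank value 0 the crank points along its own -x
- rest_arm (a joint): hinge of the lid rest's flat steel arm, rad, about the post's axis; 0 = folded, grows counter-clockwise from above as it swings out; solid stop at 1.40. A sprung detent resists from about 1.2 to 1.3 (1 to 2.5 N at the end pin), then holds the arm near the stop; elsewhere it stays where left. Arm 22 mm wide, 48 to 54 mm above the shelf, reaching 155 mm from the axis
- end_pin (a point): centre of the 20 mm ball on top of the arm's upright end pin, the part to push or pinch: pin 16 mm in diameter, 140 mm from the post's axis, rising from the arm to this point, 116 mm above the shelf
- crank (a joint): angle of the hand crank on top of the post, rad, about the post's axis; grows counter-clockwise from above = backward (unscrewing); decreasing = clockwise = forward (screwing in). The crank stays at its height and is free for two turns either way; friction about 0.03 N m
- crank_grip: upright black grip at the crank's end, 19 mm in diameter, 42 mm tall, spinning freely on its own pin, 55 mm from the post's axis. Origin: centre of its underside, 122 mm above the shelf; the crank's bar, 8 mm thick, is just below, so fingers go round it from above. The hand can carry it round in a circle without turning itself
- grip_mid (a point): point on the axis of the crank grip, 24 mm above its underside, 146 mm above the shelf: the height to grip
- screw (a joint): how far the screw has sunk, m, down positive. Single right-hand thread, 0.010 per turn. Not started it reads 0.002 to 0.008; turned backward it climbs to 0 at the thread's start (angle unknown beforehand), then drops at once to 0.010, the thread drop (farther back it climbs and drops again). From the drop each turn forward sinks it 0.010: one turn ends at 0.020; bottom 0.026
- screw_top (a point): centre of the top of the screw's flat round head, 26 mm across, above the middle of the crank: 157 mm above the shelf at screw value 0, 147 just after the drop, 137 one turn on. The screw turns with the crank but slides in it, sinking by its own weight (150 g), so it follows the thread whether or not the crank is gripped
- salt: stainless salt mill, 46 mm across, 100 mm tall, top tapering to a small flat; origin: centre of its underside; a bystander standing near the post
- pepper: stainless pepper mill, 46 mm across, 100 mm tall, top with a broader flat; origin: centre of its underside; a bystander standing near the post
- canister: mint-green ceramic canister with clamp lid, 104 mm across, 134 mm tall; origin: centre of its underside; a bystander
- lid_lifter: black silicone lid lifter lying flat, 140 mm long, 24 mm high at most; origin: on its underside near the middle; a bystander
- flat_tin: closed flat tin, 62 mm across, 26 mm tall, standing on the shelf in the quarter the arm sweeps over (the arm passes 20 mm above it); origin: centre of its underside; a bystander
- tall_tin: closed tin, 66 mm across, 70 mm tall; origin: centre of its underside; a bystander
Mind the look-alikes: they are no part of the job. There is more than one size of the post; the job needs the larger.

How it is judged:
By the outcome, as a careful person would: the job done as asked, in the order asked, and still so for the second after the job is handed in, while the arm keeps its last pose, push and grip.
It also fails if it takes over 72 s, if anything falls off the work surface, if the arm or the gripper's body presses on something with over 40 N, if the wrist force passes 120 N, or if a joint passes its speed limit or range.

## Working session

There is one attempt and no reset: what is moved stays moved. The work goes in short steps, Python scripts to look and compute and a tool call to move; the robot and the scene stay as the last step left them, time stands still between calls to the robot, and variables do not carry over. Pictures are saved under pics/ and viewed, at most 10 in all, crops included, and the job is handed in when it is done.

Besides the shell and the picture viewer there is one more tool, called after "Emit:" by a JSON object that holds its "api" and its "payload", one argument or row to a line. drive_tool: Moves the arm, as the interface text tells. Its arguments: {"type":"object","properties":{"series":{"type":"array"},"squeeze":{"type":"number"}},"required":["series"]}

```bash
mkdir -p pics
cat > h.py <<'E'
import numpy as np,cv2
from plant import robot,grab_frame
from scipy.spatial.transform import Rotation as R
def cam(n):
    f=grab_frame(n);f['R']=cv2.Rodrigues(np.array(f['rvec'],float))[0];f['t']=np.array(f['tvec'],float).ravel();f['K']=np.array(f['intrinsics']);return f
def ray(f,u,v,z):
    d=f['R'].T@np.linalg.inv(f['K'])@[u,v,1];c=-f['R'].T@f['t'];return c+d*(z-c[2])/d[2]
def proj(f,p):
    q=f['K']@(f['R']@np.array(p)+f['t']);return q[:2]/q[2]
E
python3 - <<'E'
from h import *
for n in('top','scene'):
    f=cam(n);cv2.imwrite(f'pics/{n}0.png',f['image']);print(n,-f['R'].T@f['t'],f['K'][0,0],ray(f,280,210,0))
    np.savez(f'{n}.npz',K=f['K'],R=f['R'],t=f['t'])
o=robot.get_obs();print(o['tcp_pos'],o['tcp_rot'],R.from_rotvec(o['tcp_rot']).as_matrix().round(3),o['time'],o['grip_width'])
E
```

```text
top [0.29680096 0.03410268 1.19084206] 419.26376647941265 [0.51205041 0.02832448 0.        ]
scene [ 0.96056064 -0.67652874  1.04417387] 542.049520008401 [0.40353764 0.15359363 0.        ]
[ 0.22735478 -0.63505011  0.24736919] [-3.09362518e+00 -5.37118653e-01  5.91625073e-04] [[ 0.941  0.337 -0.001]
 [ 0.337 -0.941  0.002]
 [-0.    -0.002 -1.   ]] 0.1 0.08539874069528891
```

View pics/top0.png

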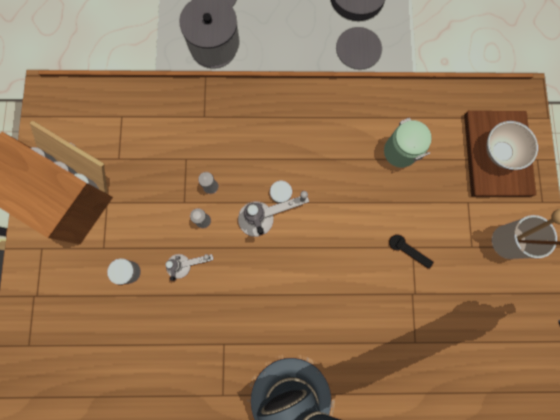

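View pics/scene0.png

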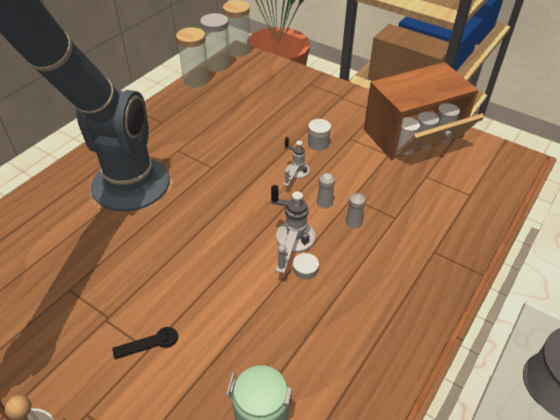

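The top view shows the large post at about (256,217), its arm pointing right to (304,198) and the flat tin at (281,191). The small look-alike is at (178,266) and the mills are at (207,180) and (199,217). I'll zoom in on both views.

Run:
```python
import cv2,numpy as np
a=cv2.imread('pics/top0.png')[165:245,185:325];b=cv2.imread('pics/scene0.png')[160:285,250:390]
a=cv2.resize(a,None,fx=4,fy=4,interpolation=3);b=cv2.resize(b,None,fx=4,fy=4,interpolation=3)
a=cv2.resize(a,(420,240));b=cv2.resize(b,(420,375))
cv2.imwrite('pics/z1.png',cv2.resize(cv2.imread('pics/top0.png')[165:245,185:325],(784,448),interpolation=3))
cv2.imwrite('pics/z2.png',cv2.resize(cv2.imread('pics/scene0.png')[170:280,260:380],(600,550),interpolation=3))
```

```text
(no output)
```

View pics/z1.png

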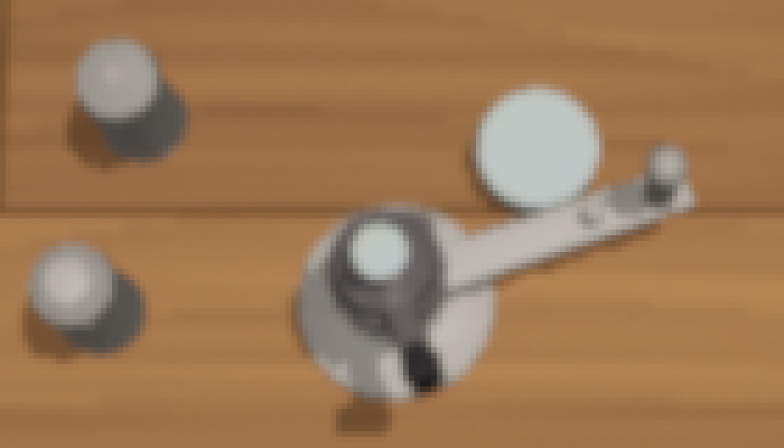

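View pics/z2.png

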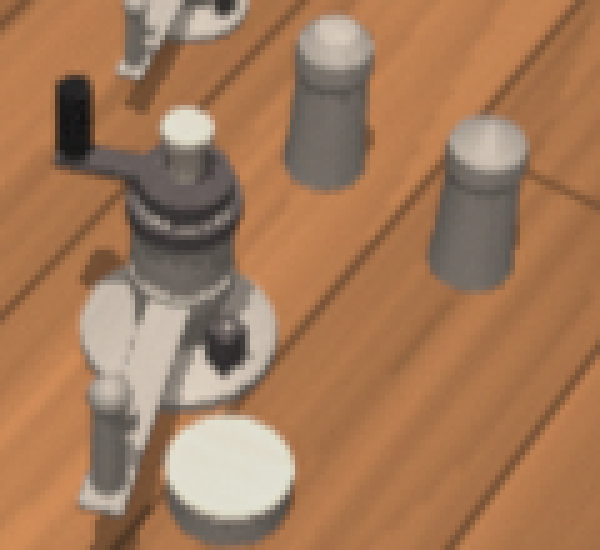

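The zooms put the foot at top-view pixel (256.1,218.9), the screw head at (252.7,209.5), the ball at (304.1,194.3) and the grip at (260.4,230.5). In the scene view the head is at (297.4,195.2), the ball at (281.6,248.6) and the grip at (274.8,193.6).

```bash
cat > geo.py <<'E'
from h import *
T=dict(np.load('top.npz'));S=dict(np.load('scene.npz'))
E
python3 - <<'E'
from geo import *
def tri(a,b):
    P=[c['K']@np.c_[c['R'],c['t']] for c in(T,S)]
    x=cv2.triangulatePoints(P[0],P[1],np.array(a,float),np.array(b,float)).ravel();return (x[:3]/x[3]).round(4)
print('foot',ray(T,256.1,218.9,.004))
u=lambda x,y:(185+x/5.6,165+y/5.6)
for n,a,b,z in(('head',(252.7,209.5),(297.4,195.2),.152),('ball',(304.1,194.3),(281.6,248.6),.116),('grip',(260.4,230.5),(274.8,193.6),.143)):
    print(n,tri(a,b),ray(T,*a,z),ray(S,*b,z))
print('mills',ray(T,*u(117,75),.1),ray(T,*u(68,282),.1),'tin',ray(T,*u(537,147),.026))
print('foot S',ray(S,260+178/5,170+325/5,.004))
E
```

```text
foot [0.48554122 0.09678515 0.004     ]
head [0.4879 0.0989 0.1474] [0.48594894 0.09771016 0.152     ] [0.49085891 0.09563286 0.152     ]
ball [ 0.5342 -0.0338  0.1143] [ 0.53289458 -0.03448663  0.116     ] [ 0.53545984 -0.03443242  0.116     ]
grip [0.436  0.0799 0.1387] [0.4338987  0.07839848 0.143     ] [0.43929919 0.07719358 0.143     ]
mills [0.58007361 0.22662993 0.1       ] [0.47997564 0.24649187 0.1       ] tin [0.5615914  0.02579541 0.026     ]
foot S [0.48805904 0.10053949 0.004     ]
```

Emit:
{"api": "drive_tool", "payload": {
  "series": [20, -19, 0, 0, 0, 0, 0.6, 40, -38, 0, 0, 0, 0, 0.6, 43, -41, 0, 0, 0, 0, 0.6, 43, -41, 0, 0, 0, 0, 0.6, 43, -41, 0, 0, 0, 0, 0.6, 43, -41, 0, 0, 0, 0, 0.6, 43, -41, 0, 0, 0, 0, 0.6, 43, -41, 0, 0, 0, 0, 0.6, 43, -41, 0, 0, 0, 0, 0.6, 43, -41, 0, 0, 0, 0, 0.6, 43, -41, 0, 0, 0, 0, 0.6, 30, -25, 0, 0, 0, 0, 0.6],
  "squeeze": 25
}}

```text
time: 1.6
tcp_pos: [0.5252, -0.0469, 0.2482]
tcp_rot: [-3.094, -0.542, -0.0]
force: [0.8, -0.9, -0.4]
grip_width: 0.0513
finger_force: 0.0
```

```bash
cat >> h.py <<'E'
def st():
    o=robot.get_obs();M=R.from_rotvec(o['tcp_rot']).as_matrix()
    print('t',o['time'],'p',np.round(o['tcp_pos'],4),'F',np.round(o['force'],1),'w',round(o['grip_width'],4),'ff',np.round(o['finger_force'],1),'q',np.round(o['joint_positions'],2))
    return o,M
def go(p):
    o,M=st();print('shift mm',(M.T@(np.array(p)-o['tcp_pos'])*1000).round(1),'yaw',np.degrees(np.arctan2(M[1,0],M[0,0])).round(2),'tilt',M[:,2].round(4))
E
python3 -c "
from h import *
go([.534,-.0343,.087])"
```

```text
t 1.6 p [ 0.5252 -0.0469  0.2482] F [ 0.8 -0.9 -0.4] w 0.0513 ff 0.0 q [ 0.35  0.26 -0.4   1.86  0.12  1.04 -1.33]
shift mm [ 12.6  -8.8 161.2] yaw 19.89 tilt [-1.e-04  6.e-04 -1.e+00]
```

Emit:
{"api": "drive_tool", "payload": {
  "series": [12.5, -9, 0, 0, 0, 0, 0.6, 0, 0, 35, 0, 0, 0, 0.6, 0, 0, 45, 0, 0, 0, 0.6, 0, 0, 45, 0, 0, 0, 0.6, 0, 0, 25, 0, 0, 0, 0.6, 0, 0, 11, 0, 0, 0, 0.6, 0, 0, 0, 0, 0, 0, 0.6]
}}

```text
time: 2.48
tcp_pos: [0.5331, -0.0383, 0.0871]
tcp_rot: [3.095, 0.536, -0.002]
force: [0.2, 0.9, 0.9]
grip_width: 0.0513
finger_force: 0.0
```

```bash
python3 -c "
from h import *
go([.534,-.0343,.087])
f=cam('scene');g=cam('top')
cv2.imwrite('pics/a1.png',np.hstack([cv2.resize(f['image'][160:300,230:370],(390,390)),cv2.resize(g['image'][150:250,230:330],(390,390))]))"
```

```text
t 2.475 p [ 0.5331 -0.0383  0.0871] F [0.2 0.9 0.9] w 0.0513 ff 0.0 q [ 0.27  0.47 -0.36  2.    0.24  0.71 -1.46]
shift mm [ 2.2 -3.4  0.1] yaw 19.64 tilt [-9.e-04 -5.e-04 -1.e+00]
```

View pics/a1.png

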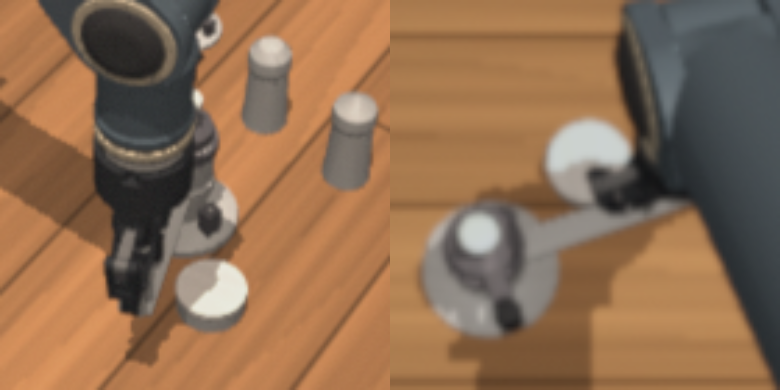

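The hand is down around the end pin and nothing has been touched. I'll correct a few mm and pinch.

Emit:
{"api": "drive_tool", "payload": {
  "series": [2, -3, 0, 0, 0, 0, 0.6, 0, 0, 0, 0, 0, 0, 0.3, 0, 0, 0, 0, 0, 0, 0.15, 0, 0, 0, 0, 0, 0, 0, 0, 0, 0, 0, 0, 0, 0, 0, 0, 0, 0, 0, 0, 0],
  "squeeze": 25
}}

```text
time: 3.32
tcp_pos: [0.5346, -0.0341, 0.0877]
tcp_rot: [3.095, 0.537, 0.001]
force: [-0.8, -0.4, 3.7]
grip_width: 0.0153
finger_force: 24.6
```

```bash
cat > arc.py <<'E'
from h import *
import sys
# print tool-frame steps along arc about axis: cx cy r az0 az1 n
cx,cy,r,a0,a1,n=map(float,sys.argv[1:])
o,M=st();a=np.radians(np.linspace(a0,a1,int(n)+1))
p=np.c_[cx+r*np.cos(a),cy+r*np.sin(a),0*a]
print('now az',np.degrees(np.arctan2(o['tcp_pos'][1]-cy,o['tcp_pos'][0]-cx)),'r',np.hypot(o['tcp_pos'][1]-cy,o['tcp_pos'][0]-cx))
Q=(p-p[0])@M*1000;q=np.diff(Q.round(),axis=0)   # rounding does not accumulate
print(q[:,:2].astype(int).tolist())
E
python3 arc.py .487 .0975 .14 -70.6 9.6 16
```

```text
t 3.325 p [ 0.5346 -0.0341  0.0877] F [-0.8 -0.4  3.7] w 0.0153 ff 24.6 q [ 0.27  0.47 -0.36  2.    0.24  0.71 -1.47]
now az -70.13110953152066 r 0.1399412706441242
[[12, 0], [12, -2], [12, -3], [12, -3], [11, -5], [11, -5], [11, -7], [9, -7], [9, -9], [9, -9], [7, -9], [7, -11], [5, -11], [5, -11], [4, -12], [3, -11]]
```

Emit:
{"api": "drive_tool", "payload": {
  "series": [12, 0, 0, 0, 0, 0, 0, 12, -2, 0, 0, 0, 0, 0, 12, -3, 0, 0, 0, 0, 0, 12, -3, 0, 0, 0, 0, 0, 11, -5, 0, 0, 0, 0, 0, 11, -5, 0, 0, 0, 0, 0, 11, -7, 0, 0, 0, 0, 0, 9, -7, 0, 0, 0, 0, 0, 9, -9, 0, 0, 0, 0, 0, 9, -9, 0, 0, 0, 0, 0, 0, 0, 0, 0, 0, 0, 0]
}}

```text
time: 4.7
tcp_pos: [0.6224, 0.0507, 0.0876]
tcp_rot: [-3.095, -0.539, -0.011]
force: [7.0, -2.8, -0.3]
grip_width: 0.0154
finger_force: 24.8
```

```bash
python3 arc.py .487 .0975 .14 -20.5 9.6 6
```

```text
t 4.7 p [0.6224 0.0507 0.0876] F [ 7.  -2.8 -0.3] w 0.0154 ff 24.8 q [ 0.1   0.58 -0.34  1.79  0.26  0.81 -1.6 ]
now az -19.071519312797232 r 0.14329243328169705
[[8, -10], [6, -10], [6, -11], [5, -11], [3, -12], [3, -12]]
```

Emit:
{"api": "drive_tool", "payload": {
  "series": [9, -10, 0, 0, 0, 0, 0, 7, -10, 0, 0, 0, 0, 0, 6, -11, 0, 0, 0, 0, 0, 0, 0, 0, 0, 0, 0, 0]
}}

```text
time: 5.2
tcp_pos: [0.6293, 0.0766, 0.0871]
tcp_rot: [3.085, 0.525, -0.009]
force: [-0.5, -19.6, 9.5]
grip_width: 0.0154
finger_force: 27.1
```

Run:
```python
from h import *
from scipy.optimize import fsolve
o,M=st();A=np.array([[.5346,-.0341],[.6224,.0507],o['tcp_pos'][:2]])
for i,j in((0,1),(0,2)):
    c=fsolve(lambda c:[np.hypot(*(A[i]-c))-.14,np.hypot(*(A[j]-c))-.14],[.487,.0975]);d=A-c
    print(c,np.degrees(np.arctan2(d[:,1],d[:,0])))
```

```text
t 5.2 p [0.6293 0.0766 0.0871] F [ -0.5 -19.6   9.5] w 0.0154 ff 27.1 q [ 0.05  0.6  -0.33  1.76  0.27  0.84 -1.65]
[0.49096903 0.09892759] [-71.84131734 -20.15022416  -9.18131565]
[0.49107388 0.09896193] [-71.88647003 -20.17821771  -9.20203711]
```

```bash
python3 -c "
from h import *
f=cam('scene');g=cam('top');o,M=st();print(M.round(3),o['ft_torque'])
cv2.imwrite('pics/a2.png',np.hstack([cv2.resize(f['image'][140:320,230:410],(395,395)),cv2.resize(g['image'][130:250,190:310],(395,395))]))"
```

```text
t 5.3 p [0.6293 0.0766 0.0871] F [  0.  -18.9   8.7] w 0.0156 ff 26.9 q [ 0.05  0.6  -0.33  1.76  0.27  0.83 -1.65]
[[ 0.944  0.331 -0.003]
 [ 0.331 -0.944 -0.012]
 [-0.007  0.011 -1.   ]] [-3.22080606  0.19299554  0.0917104 ]
```

View pics/a2.png

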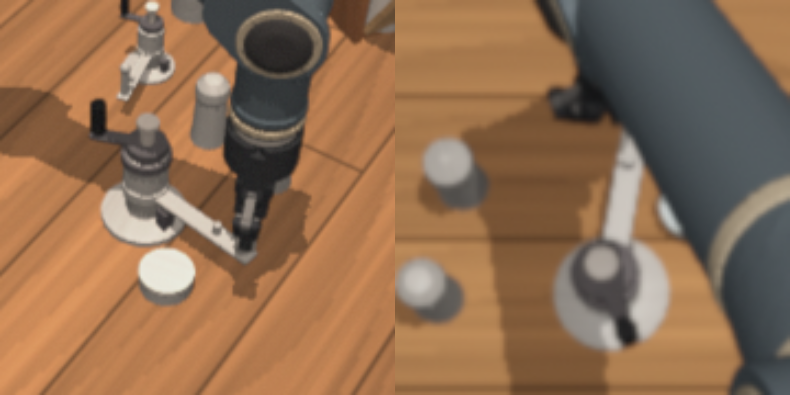

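The top view shows the arm at about azimuth -9°. In the scene view there's a dark block beside it on the foot, so I'll check where that is.

Run:
```python
from geo import *
c=np.array([.491,.099])
for z in(.008,.02,.035,.05):
  for u,v in((230,322),(225,345),(228,372)):
    p=ray(S,260+u/5,170+v/5,z)[:2]-c;print(z,(u,v),np.hypot(*p).round(3),np.degrees(np.arctan2(p[1],p[0])).round(1))
# arm azimuth from top view now: points at z=.054
for u,v in((620,230),(629,140)):
    p=ray(T,190+(u-395)/3.29,130+v/3.29,.054)[:2];print(p,np.degrees(np.arctan2(*(p-c)[::-1])))
```

```text
0.008 (230, 322) 0.025 38.4
0.008 (225, 345) 0.026 2.1
0.008 (228, 372) 0.039 -19.8
0.02 (230, 322) 0.025 14.2
0.02 (225, 345) 0.032 -14.6
0.02 (228, 372) 0.047 -27.9
0.035 (230, 322) 0.032 -9.5
0.035 (225, 345) 0.042 -27.4
0.035 (228, 372) 0.058 -34.7
0.05 (230, 322) 0.041 -23.9
0.05 (225, 345) 0.053 -35.0
0.05 (228, 372) 0.07 -39.2
[0.53072398 0.08827029] -15.11527522057135
[0.60889158 0.08119945] -8.586282158201907
```

Against 19 N, a detent of at most 2.5 N can't be the cause, so this looks like the stop. I'll confirm by backing the command off: a stopped arm should hold its position while the force drops.

Emit:
{"api": "drive_tool", "payload": {
  "series": [-1, 4, 0, 0, 0, 0, 0, 0, 0, 0, 0, 0, 0, 0, 0, 0, 0, 0, 0, 0, 0]
}}

```text
time: 5.68
tcp_pos: [0.6293, 0.0765, 0.0871]
tcp_rot: [3.09, 0.529, -0.006]
force: [-0.7, -12.4, 7.6]
grip_width: 0.0156
finger_force: 25.7
```

The position held and the force fell, so it's the solid stop. Release and lift.

Emit:
{"api": "drive_tool", "payload": {
  "series": [-1, 4, 0, 0, 0, 0, 0, -1, 2, 0, 0, 0, 0, 0, 0, 0, 0, 0, 0, 0, 0.4, 0, 0, 0, 0, 0, 0, 0.5, 0, 0, -20, 0, 0, 0, 0.5, 0, 0, -50, 0, 0, 0, 0.5, 0, 0, -50, 0, 0, 0, 0.5, 0, 0, -20, 0, 0, 0, 0.5, 0, 0, 0, 0, 0, 0, 0.5]
}}

```text
time: 6.8
tcp_pos: [0.6309, 0.0765, 0.2305]
tcp_rot: [3.095, 0.538, 0.009]
force: [-1.0, 0.5, -0.4]
grip_width: 0.0425
finger_force: 0.0
```

```bash
python3 -c "
from h import *
go([.4375,.0795,.228])
g=cam('top');cv2.imwrite('pics/a3.png',cv2.resize(g['image'][130:250,190:310],(480,480),interpolation=3))"
```

```text
t 6.8 p [0.6309 0.0765 0.2305] F [-1.   0.5 -0.4] w 0.0425 ff 0.0 q [ 0.09  0.45 -0.39  1.64  0.19  1.09 -1.57]
shift mm [-181.1  -68.1    1.5] yaw 19.72 tilt [ 5.4e-03  9.0e-04 -1.0e+00]
```

View pics/a3.png

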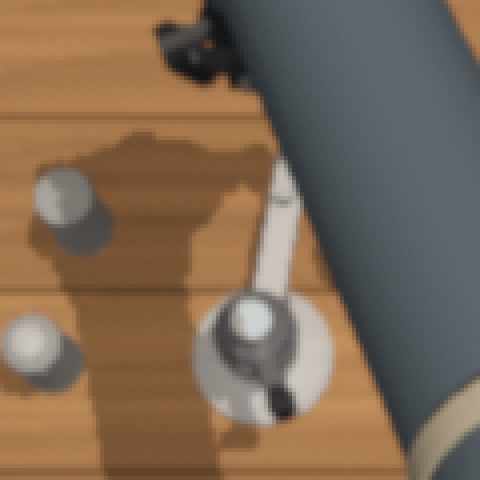

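The arm stayed out. Next I'll go over the crank grip.

Emit:
{"api": "drive_tool", "payload": {
  "series": [-30, -11, 0, 0, 0, 0, 0.5, -50, -19, 0, 0, 0, 0, 0.5, -50, -19, 0, 0, 0, 0, 0.5, -40, -15, 0, 0, 0, 0, 0.5, -11, -4, 0, 0, 0, 0, 0.5, 0, 0, 0, 0, 0, 0, 0.5, 0, 0, 0, 0, 0, 0, 0.5]
}}

```text
time: 7.72
tcp_pos: [0.4378, 0.0787, 0.2272]
tcp_rot: [-3.095, -0.536, -0.001]
force: [0.2, -0.1, 1.3]
grip_width: 0.0429
finger_force: 0.0
```

```bash
python3 -c "
from h import *
go([.4375,.080,.145])
f=cam('scene')
c=np.array([.491,.099])
cv2.imwrite('pics/a4.png',cv2.resize(f['image'][120:280,220:380],(560,560),interpolation=3))"
```

```text
t 7.725 p [0.4378 0.0787 0.2272] F [ 0.2 -0.1  1.3] w 0.0429 ff 0.0 q [ 0.14  0.14 -0.45  2.06  0.08  0.96 -1.58]
shift mm [ 0.1 -1.3 82.2] yaw 19.67 tilt [ 4.e-04  6.e-04 -1.e+00]
```

View pics/a4.png

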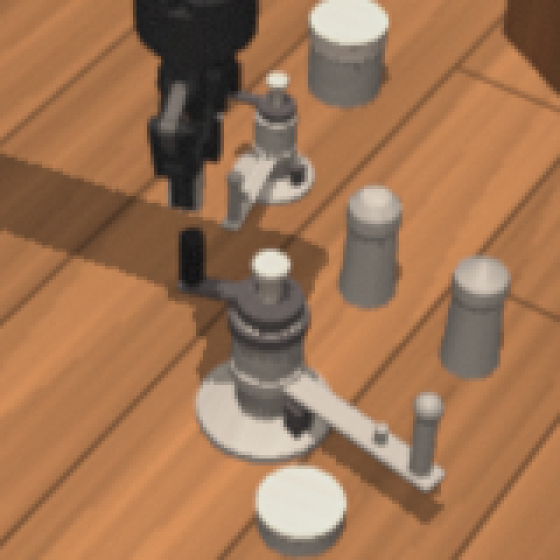

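The fingers are right above the black grip at (192,255) in the crop, and the arm rests out with its pin at (427,435). Descend and grip.

Emit:
{"api": "drive_tool", "payload": {
  "series": [0, -1, 20, 0, 0, 0, 0.5, 0, 0, 35, 0, 0, 0, 0.5, 0, 0, 20, 0, 0, 0, 0.5, 0, 0, 7, 0, 0, 0, 0.5, 0, 0, 0, 0, 0, 0, 0.3, 0, 0, 0, 0, 0, 0, 0.1, 0, 0, 0, 0, 0, 0, 0, 0, 0, 0, 0, 0, 0, 0, 0, 0, 0, 0, 0, 0, 0],
  "squeeze": 30
}}

```text
time: 8.9
tcp_pos: [0.4369, 0.0799, 0.1458]
tcp_rot: [-3.095, -0.537, -0.003]
force: [2.1, 0.5, -0.7]
grip_width: 0.0177
finger_force: 29.6
```

```bash
cat > head.py <<'E'
from h import *
# screw head top: bright low-saturation disc near the post, in scene and top views; height from scene row
c=np.array([.491,.099])
def head(f,z0=.15,save=None):
    u,v=proj(f,[*c,z0]).round().astype(int);w=13
    im=f['image'][v-w:v+w,u-w:u+w];im=cv2.resize(im,None,fx=8,fy=8,interpolation=cv2.INTER_CUBIC)
    m=(im.min(2)>185).astype(np.uint8);n,l,s,ce=cv2.connectedComponentsWithStats(m)
    if save is not None:cv2.imwrite(save,im)
    if n<2:return None
    k=1+np.argmax(s[1:,4]);return (u-w+(ce[k]+.5)/8-.5).round(2)*[1,0]+(v-w+(ce[k]+.5)/8-.5)*[0,1],s[k,4]
def zof(f,v):
    from scipy.optimize import brentq
    return brentq(lambda z:proj(f,[*c,z])[1]-v,.05,.25)
if __name__=='__main__':
    o,M=st();d=o['tcp_pos'][:2]-c;print('az',np.degrees(np.arctan2(d[1],d[0])).round(1),'r',np.hypot(*d).round(4))
    for n in('scene','top'):
        f=cam(n);h=head(f)
        print(n,h,h and zof(f,h[0][1]))
E
python3 head.py; python3 arc.py .491 .099 .055 -161 -41 12
```

```text
t 8.9 p [0.4369 0.0799 0.1458] F [ 2.1  0.5 -0.7] w 0.0177 ff 29.6 q [ 0.11  0.26 -0.44  2.15  0.16  0.76 -1.66]
az -160.5 r 0.0573
scene (array([297.03      , 194.94069231]), np.int32(3250)) 0.1502072439717127
top None None
t 9.0 p [0.4369 0.0798 0.1458] F [2.8 0.6 0. ] w 0.0174 ff 29.7 q [ 0.11  0.26 -0.44  2.15  0.16  0.76 -1.66]
now az -160.49496138916828 r 0.05735717594472984
[[1, 10], [2, 9], [4, 9], [5, 8], [7, 6], [8, 6], [9, 4], [9, 3], [9, 1], [10, -1], [9, -2], [9, -4]]
```

Emit:
{"api": "drive_tool", "payload": {
  "series": [1, 10, 0, 0, 0, 0, 0, 2, 9, 0, 0, 0, 0, 0, 4, 9, 0, 0, 0, 0, 0, 5, 8, 0, 0, 0, 0, 0, 7, 6, 0, 0, 0, 0, 0, 8, 6, 0, 0, 0, 0, 0, 0, 0, 0, 0, 0, 0, 0]
}}

```text
time: 9.88
tcp_pos: [0.4792, 0.0439, 0.1457]
tcp_rot: [-3.095, -0.537, -0.003]
force: [1.9, 5.1, 4.9]
grip_width: 0.0174
finger_force: 30.3
```

```bash
python3 head.py;python3 arc.py .491 .099 .055 -100.5 59.5 16
```

```text
t 9.875 p [0.4792 0.0439 0.1457] F [1.9 5.1 4.9] w 0.0174 ff 30.3 q [ 0.17  0.31 -0.41  2.07  0.17  0.79 -1.57]
az -102.1 r 0.0563
scene None None
top None None
t 9.975 p [0.4787 0.044  0.1457] F [1.5 4.  4.8] w 0.018 ff 30.2 q [ 0.17  0.31 -0.41  2.07  0.17  0.79 -1.57]
now az -102.61733036558955 r 0.056310887639723674
[[9, 4], [9, 3], [9, 0], [10, 0], [9, -3], [9, -4], [8, -5], [7, -7], [5, -8], [4, -9], [3, -9], [1, -9], [-1, -10], [-3, -9], [-4, -9], [-5, -8]]
```

Emit:
{"api": "drive_tool", "payload": {
  "series": [9, 3, 0, 0, 0, 0, 0, 9, 2, 0, 0, 0, 0, 0, 9, 0, 0, 0, 0, 0, 0, 10, 0, 0, 0, 0, 0, 0, 9, -3, 0, 0, 0, 0, 0, 9, -4, 0, 0, 0, 0, 0, 8, -5, 0, 0, 0, 0, 0, 7, -7, 0, 0, 0, 0, 0, 5, -8, 0, 0, 0, 0, 0, 0, 0, 0, 0, 0, 0, 0]
}}

```text
time: 11.22
tcp_pos: [0.5428, 0.0886, 0.1458]
tcp_rot: [3.094, 0.537, 0.005]
force: [5.5, -0.4, 3.2]
grip_width: 0.0176
finger_force: 30.1
```

```bash
python3 head.py
python3 - <<'E'
from h import *
f=cam('scene');cv2.imwrite('pics/a5.png',cv2.resize(f['image'][140:240,250:350],(500,500),interpolation=3))
E
```

```text
t 11.225 p [0.5428 0.0886 0.1458] F [ 5.5 -0.4  3.2] w 0.0176 ff 30.1 q [ 0.07  0.41 -0.4   1.92  0.21  0.85 -1.66]
az -11.4 r 0.0528
scene (array([296.31     , 194.2858848]), np.int32(2461)) 0.15236258068419115
top (array([250.87     , 212.0125969]), np.int32(258)) 0.08678901097642262
```

View pics/a5.png

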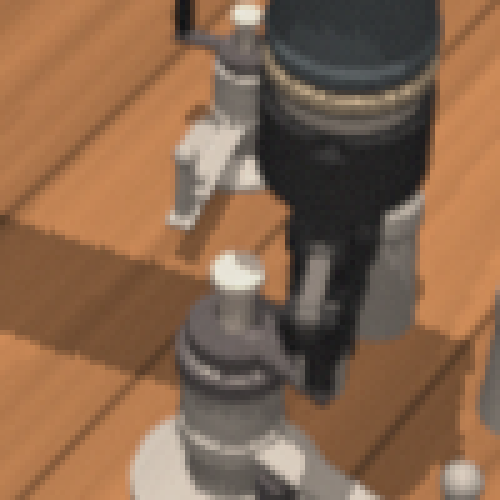

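The head is visible at crop (237,270), i.e. image row 194.0 against 195.2 at the start. It has climbed about 4 mm and hasn't dropped yet. From here I'll use small steps.

```bash
sed -i 's/\[.491,.099\]/[.493,.100]/' head.py
cat >> head.py <<'E'
    f=cam('scene');im=f['image'][184:206,294:300].astype(float).mean(1);s=im[:,2]-im[:,0];print('R-B',s.round().astype(int).tolist());print('min',im.min(1).round().astype(int).tolist())
E
python3 head.py; python3 arc.py .493 .1 .055 -12 168 18
```

```text
t 11.375 p [0.5427 0.0883 0.1458] F [ 4.3 -1.   4.1] w 0.0178 ff 30.1 q [ 0.07  0.41 -0.4   1.92  0.21  0.85 -1.66]
az -13.3 r 0.0511
scene (array([296.32      , 194.29786312]), np.int32(2451)) 0.1526472995760034
top (array([251.09      , 211.91493553]), np.int32(349)) 0.07694076723942822
R-B [102, 101, 101, 100, 101, 92, 58, 28, 22, 21, 17, 16, 16, 23, 21, 19, 18, 18, 18, 19, 20, 20]
min [78, 78, 77, 78, 77, 84, 127, 170, 182, 199, 214, 216, 213, 182, 123, 103, 97, 98, 98, 103, 109, 111]
t 11.525 p [0.5427 0.0882 0.1458] F [5.2 0.8 3.6] w 0.0177 ff 30.1 q [ 0.07  0.41 -0.4   1.92  0.21  0.85 -1.66]
now az -13.394885865806108 r 0.05110830446679349
[[4, -9], [3, -9], [1, -9], [0, -10], [-3, -9], [-3, -9], [-6, -8], [-6, -7], [-8, -6], [-9, -4], [-9, -3], [-9, -1], [-10, 1], [-9, 2], [-9, 4], [-8, 5], [-7, 7], [-6, 7]]
```

Emit:
{"api": "drive_tool", "payload": {
  "series": [6, -9, 0, 0, 0, 0, 0, 4, -9, 0, 0, 0, 0, 0, 1, -9, 0, 0, 0, 0, 0, 0, 0, 0, 0, 0, 0, 0]
}}

```text
time: 12.02
tcp_pos: [0.5403, 0.1181, 0.1457]
tcp_rot: [3.094, 0.538, -0.007]
force: [-3.5, -0.5, 11.1]
grip_width: 0.0179
finger_force: 30.8
```

```bash
python3 head.py
```

```text
t 12.025 p [0.5403 0.1181 0.1457] F [-3.5 -0.5 11.1] w 0.0179 ff 30.8 q [ 0.02  0.42 -0.4   1.91  0.21  0.86 -1.71]
az 21.0 r 0.0507
scene (array([296.98      , 196.44366541]), np.int32(3325)) 0.14556643437738806
top None None
R-B [102, 101, 101, 100, 101, 100, 95, 79, 46, 35, 19, 17, 16, 16, 16, 19, 23, 20, 18, 18, 17, 17]
min [78, 78, 77, 77, 77, 78, 74, 63, 91, 165, 212, 215, 214, 214, 215, 206, 168, 116, 99, 96, 96, 98]
```

The head dropped: its lower edge went from row 197.4 to 200.2 between azimuth -11° and +21°, so I take the drop at about +4.7°. Now I'll go forward about 376° to finish one turn past the drop.

```bash
sed -i 's/\[.493,.100\]/[.490,.099]/' head.py;  python3 arc.py .490 .099 .055 20.8 -355.3 32
```

```text
t 12.175 p [0.5405 0.1176 0.1457] F [-2.7 -0.9 11. ] w 0.0175 ff 30.8 q [ 0.02  0.42 -0.4   1.91  0.21  0.86 -1.71]
now az 20.202496480602015 r 0.053852451849259346
[[-1, 11], [-3, 11], [-5, 10], [-8, 9], [-9, 7], [-10, 5], [-11, 2], [-11, 1], [-11, -2], [-10, -4], [-10, -6], [-8, -8], [-6, -9], [-5, -10], [-2, -11], [0, -12], [3, -11], [5, -10], [6, -9], [9, -7], [9, -6], [11, -4], [11, -1], [11, 1], [11, 3], [10, 6], [9, 7], [7, 9], [5, 10], [2, 11], [1, 11], [-2, 11]]
```

Emit:
{"api": "drive_tool", "payload": {
  "series": [-1, 11, 0, 0, 0, 0, 0, -3, 11, 0, 0, 0, 0, 0, -5, 10, 0, 0, 0, 0, 0, -8, 9, 0, 0, 0, 0, 0, -9, 7, 0, 0, 0, 0, 0, -10, 5, 0, 0, 0, 0, 0, -11, 2, 0, 0, 0, 0, 0, -11, 1, 0, 0, 0, 0, 0, -11, -2, 0, 0, 0, 0, 0, -10, -4, 0, 0, 0, 0, 0, -10, -6, 0, 0, 0, 0, 0, 0, 0, 0, 0, 0, 0, 0]
}}

```text
time: 13.68
tcp_pos: [0.4717, 0.0461, 0.1457]
tcp_rot: [3.094, 0.536, -0.005]
force: [-0.8, -1.9, 8.9]
grip_width: 0.0178
finger_force: 30.7
```

```bash
python3 head.py|head -3
```

```text
t 13.675 p [0.4717 0.0461 0.1457] F [-0.8 -1.9  8.9] w 0.0178 ff 30.7 q [ 0.16  0.3  -0.41  2.08  0.17  0.79 -1.58]
az -109.1 r 0.056
scene None None
```

Emit:
{"api": "drive_tool", "payload": {
  "series": [-8, -8, 0, 0, 0, 0, 0, -6, -9, 0, 0, 0, 0, 0, -5, -10, 0, 0, 0, 0, 0, -2, -11, 0, 0, 0, 0, 0, 0, -12, 0, 0, 0, 0, 0, 3, -11, 0, 0, 0, 0, 0, 5, -10, 0, 0, 0, 0, 0, 6, -9, 0, 0, 0, 0, 0, 9, -7, 0, 0, 0, 0, 0, 9, -6, 0, 0, 0, 0, 0, 11, -4, 0, 0, 0, 0, 0, 0, 0, 0, 0, 0, 0, 0]
}}

```text
time: 15.32
tcp_pos: [0.4616, 0.146, 0.1457]
tcp_rot: [3.095, 0.537, -0.001]
force: [0.8, 0.8, 8.6]
grip_width: 0.0181
finger_force: 30.6
```

```bash
python3 head.py; python3 arc.py .490 .099 .055 122 4.7 10
```

```text
t 15.325 p [0.4616 0.146  0.1457] F [0.8 0.8 8.6] w 0.0181 ff 30.6 q [-0.01  0.32 -0.45  2.06  0.2   0.8  -1.81]
az 121.2 r 0.0549
scene (array([296.8       , 198.58328267]), np.int32(3290)) 0.13754475912654007
t 15.425 p [0.4612 0.1458 0.1457] F [-0.5  1.7  9.4] w 0.0176 ff 30.6 q [-0.01  0.32 -0.45  2.06  0.2   0.8  -1.81]
now az 121.61931286457568 r 0.054963531150082824
[[11, -1], [11, 1], [11, 3], [10, 5], [9, 8], [6, 9], [5, 10], [3, 11], [1, 11], [-2, 11]]Traceback (most recent call last):
  File "head.py", line 18, in <module>
    print(n,h,h and zof(f,h[0][1]))
                    ~~~^^^^^^^^^^^
  File "head.py", line 13, in zof
    return brentq(lambda z:proj(f,[*c,z])[1]-v,.05,.25)
    r = _zeros._brentq(f, a, b, xtol, rtol, maxiter, args, full_output, disp)
ValueError: f(a) and f(b) must have different signs
```

The head sank about 7 mm in 259°, which matches the thread. Finish the turn.

Emit:
{"api": "drive_tool", "payload": {
  "series": [11, -1, 0, 0, 0, 0, 0, 11, 1, 0, 0, 0, 0, 0, 11, 3, 0, 0, 0, 0, 0, 10, 5, 0, 0, 0, 0, 0, 9, 8, 0, 0, 0, 0, 0, 6, 9, 0, 0, 0, 0, 0, 5, 10, 0, 0, 0, 0, 0, 3, 11, 0, 0, 0, 0, 0, 1, 11, 0, 0, 0, 0, 0, -2, 11, 0, 0, 0, 0, 0, 0, 0, 0, 0, 0, 0, 0, 0, 0, 0, 0, 0, 0, 0]
}}

```text
time: 16.92
tcp_pos: [0.5438, 0.1021, 0.1456]
tcp_rot: [3.094, 0.535, -0.007]
force: [-2.9, -1.4, 10.9]
grip_width: 0.0175
finger_force: 30.8
```

```bash
python3 head.py 2>/dev/null |head -3
python3 - <<'E'
from h import *
go([.5448,.1035,.1457])
f=cam('scene');cv2.imwrite('pics/a6.png',cv2.resize(f['image'][130:290,220:380],(560,560),interpolation=3))
E
```

```text
t 16.925 p [0.5438 0.1021 0.1456] F [-2.9 -1.4 10.9] w 0.0175 ff 30.8 q [ 0.06  0.42 -0.41  1.91  0.22  0.86 -1.69]
az 3.3 r 0.0539
scene (array([296.8      , 199.5847963]), np.int32(3375)) 0.13418975081153373
t 17.075 p [0.5438 0.1022 0.1457] F [-3.5 -1.4 10.6] w 0.0178 ff 30.8 q [ 0.06  0.42 -0.41  1.91  0.22  0.86 -1.69]
shift mm [ 1.3 -0.9 -0.1] yaw 19.65 tilt [-0.0038 -0.0028 -1.    ]
```

View pics/a6.png

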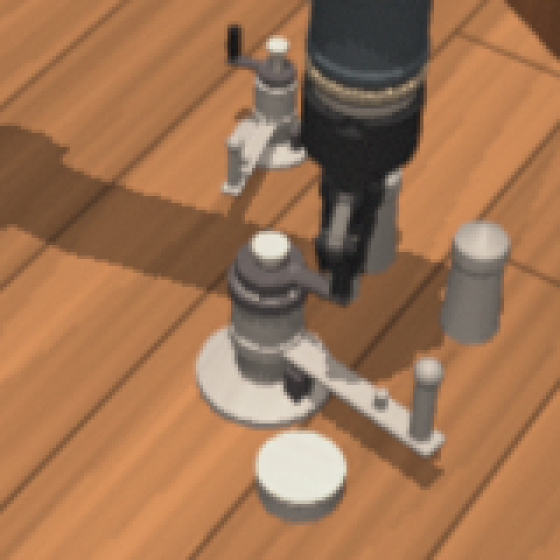

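The screw head at crop (270,245) sits about 10 mm lower than just after the drop. The arm is out on its stop, the grip is held, and the flat tin and both mills are where they stood. Handing in.

```bash
python3 -c "
from plant import robot
print(robot.hand_in())"
```

```text
the job is handed in; nothing more can be done
None
```

I handed the job in at about 17 s: the arm is out against its stop, and the screw is one turn forward of its drop (I only pinned the drop down to about ±16°). The gripper is still closed on the crank's black grip, and I saw nothing else on the shelf move.

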